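# Release a clipped nest insert and park it on its pallet

## Task

Take the clipped nest insert out of its quick-change socket: press the two spring release pads beside it gently down until the catch is free, and keep them held down while you draw the insert straight out until its tongue is free of the gate. Then carry it to the pallet and set it down, without dropping it, flat and upright in the empty bay. Do not wrench the insert or press hard on the socket, and leave the other things on the bench alone.

Things in the scene. Friction and masses are not known exactly. Their poses are not given: they have to be found in the camera images.
- socket: Fixed quick-change socket: aluminium base plate 150 x 124 x 12 mm, origin on the bench under it (plate from x -65 to 85 mm), z up. The insert is drawn out along its -x. It stands on a fixed steel spine along the x axis, 20 mm wide, x -21 to 73, top at z 30 mm. Never bear on it with over 25 N.
- gate (a point): Centre of the underside of the roof of the fixed gate at the socket's rear, 41.7 mm above the bench. Gate: socket x 40.5 to 70.5, 56 mm wide, top at z 52 mm. It bridges the insert's low tongue: the insert cannot be lifted until drawn 33 mm (40 is safe).
- catch (a point): Top centre, at rest, of the spring catch tooth in front of the insert: socket x -31.5 to -23.5 mm, 26 mm wide, standing 5.5 mm above the insert's underside and blocking it. It goes straight down with the release pads. A notch under the insert lets it catch again if the pads are let up before the insert is drawn 30 mm.
- pad_left (a point): Fixed reference for the left (+y) release pad: a flat steel plate 88 x 34 x 8 mm, socket x -60 to 28, y 20 to 54 mm. This point is over its middle, at z 46 mm of the socket. The pad's real top at rest is up to 5 mm above or below it: its studs were set by hand, differently each time. Feel for it.
- pad_right (a point): The same for the right pad (y -20 to -54 mm, same real height). Both pads and the tooth are one piece on a spring: in all 2 N starts it, 9 N (5.5 to 6 mm below the pads' own rest) frees the tooth, 12 N meets the firm stop at 8 mm. Press with 10 to 11 N; over 25 N is too much. Fingertips beside the insert can press both pads, grip it and slide along them.
- insert_centre (a point): Centre of the insert's block: aluminium, 60 (x) x 30 (y) x 48 (z) mm, steel disc on top (6 mm), 0.18 to 0.33 kg. Its underside is 24 mm below. A tongue 24 wide, 10 high reaches back from its bottom to x 62 mm. Clipped in, it is aligned with the socket, this point at x 8, y 0, z 54 mm there (play: 1.5 mm along x, 4 mm sideways). Grip it across y on its flat sides, fingers over the pads.
- insert: The same insert; origin at the middle of the underside of its block; x to the tongue, z up. Do not pull or push it against the socket or catch with over 35 N.
- pallet: Fixed aluminium pallet, 270 x 170 mm. Origin on the bench under its empty bay; x points to the rows of small clamped parts at its other end. Bay: floor at z 10 mm, inside x -75 to 85, y -75 to 75 mm, rim top at z 22 mm; the rows of parts beyond (x 94 to 176) are up to 29 mm high.
- driver_mid (a point): Bystander: screwdriver lying on the bench.
- jar_mid (a point): Bystander: small jar, 48 mm wide, 60 mm high; point half-way up.
- collar_mid (a point): Bystander: steel collar, 52 mm wide, 22 mm high; point at its centre.
Not all that is in view belongs to the job. What is shaped like the socket but red is not meant. Of the things that look like the insert, the larger one is meant.

How it is judged:
On the way, in this order (a step that is already met when the one before it is completed fails the run):
1. the insert has been drawn 30 mm or more out of its home with the fingers pressing the release pads (over 1.5 N) (x of insert_centre in the frame of socket below -0.022 m and z of insert_centre in the frame of socket below 0.07 m and contact force between socket and the fingers above 1.5 N), for 0.02 s.
2. the insert is off the socket, over 100 mm from its origin (horizontal distance between insert_centre and socket above 0.1 m), for 0.1 s.
At the end, for the whole second after the job is handed in: The insert stands upright (within 0.06 rad) and flat on the floor of the pallet's empty bay (its centre 24 mm above the floor, +3 / -4 mm, and inside the rim: x -60 to 70 mm, y within 60 mm of the bay's middle), at rest and released (x of insert_centre in the frame of pallet between -0.06 and 0.07 m and y of insert_centre in the frame of pallet between -0.06 and 0.06 m and z of insert_centre in the frame of pallet between 0.03 and 0.037 m and angle between insert_centre's own z axis and vertical below 0.06 rad and linear speed of insert below 0.02 m/s); the robot touches nothing.
It fails at once if the fingers bear on the socket or its release pads with more than 25 N (contact force between socket and the fingers above 25 N).
It fails at once if the insert is wrenched against the socket or its catch with more than 35 N (contact force between socket and insert above 35 N).
It fails at once if the insert is dropped (falls faster than 0.5 m/s with no finger on it) (linear speed of insert above 0.5 m/s and contact force between insert and the fingers below 0.1 N).
It fails at once if a bystander is moved more than 30 mm (distance of any of driver_mid, jar_mid, collar_mid from where it was at the start of the episode above 0.03 m).
It also fails if it takes over 48 s, if anything falls off the work surface, if the arm or the gripper's body presses on something with over 40 N, if the wrist force passes 120 N, or if a joint passes its speed limit or range.

## Robot

A 7-joint arm with a two-finger parallel gripper is mounted at the origin on the work surface. World frame = base frame: x ahead of the robot, y to its left, z up, the work surface at z = 0. Lengths are in m, angles in rad, forces in N, time in s.
With the tool pointing down it reaches from about 0.35 to 0.775 m from the base axis. Payload 3.1 kg.
Tool frame: the origin (TCP) lies at the very end of the fingers, on their centre line; the grasp point (between the pads) lies 19 mm behind it; z points along the fingers, y is the line along which they close (so a half turn about z gives the same grasp; the last joint's range is limited). The gripper opens to 85 mm and grips with 20 to 120 N. Pads are 22 mm wide; open, the fingers measure 114 mm over their backs; the gripper's body (76 mm by 85 mm) begins 54 mm behind the grasp point. The pads swing forward as they close: fully open they stand 13 mm farther back than shut.
Start: joints at [1.204, 0.311, 0.014, 1.512, -0.004, 1.319, -0.027], TCP at [0.176, -0.521, 0.231] pointing down, gripper open.
Joint ranges: [-2.7, 2.7], [-0.3, 1.91], [-1.27, 1.3], [0.12, 2.57], [-1.44, 4.58], [0.2, 2.03], [-3.05, 3.05]. Speed limits (rad/s): [2.79, 2.79, 3.14, 3.14, 3.14, 3.14, 3.14].

## Interface

Orientations are given as a unit quaternion [w, x, y, z].
In Python, from rig import manip, cams gives the robot as it stands.
- The arm moves only by the tool play_rows, never from a script. Its argument "moves" is a list of rows, each a list of 7 numbers: the turn, a rotation vector about the tool's x, y, z in rad, then the shift along the tool's x, y, z in mm, then the closure in counts, from 0 (fully open) to 255 (shut). A call has 1 to 5 rows; each row shifts and turns the commanded pose from where the row before left it, along the tool's axes as they then stand; what a row does not reach is not made up. A row lasts 1/12 s, in which the tool goes at most 41.7 mm and 7.16 degrees, less where a joint would pass 70% of its speed; a pose out of reach is approached as far as the arm can. A call is refused whole if a number of a shift passes 41.7 or a number of a turn 0.125, either way. A call with a gripper value outside its range is refused whole. The fingers move at their own pace and stop on an object; "force" is the grip in N (left out, the last holds). Time passes only in rows, so rows that do not move let the fingers close. It gives the time, the measured TCP pose, the force, the opening and the grip force at its end, in the units of the state.
- manip.sense(): the state, without advancing time (a new reading comes with each control period).
- cams.snapshot(name): name is "scene" or "side" or "wrist"; returns (picture, depth): 420x560x3 uint8, blue, green, red; 420x560 float32, m along the optical axis (not along the pixel's ray), 0 where there is no reading.
- cams.get_calibration(name): a dict with "intrinsics" (3x3 intrinsics, pixels), "world_from_camera" (4x4, takes a point from camera to world coordinates). Camera axes: x right, y down, z forward; pixel columns grow to the right and rows downward; lengths in m; the calibration is good to about 2 mm. A picture is of the moment at which its call begins: read the wrist's pose just before it. get_calibration takes no time and is no camera call; for the wrist camera it gives the pose at the moment of the call.
- manip.sign_off(): hands the job in; it is judged then, once.
Trained networks look in the newest picture that a camera, given by its name, has taken for a name from the list of things; names that differ only in an ending like _2 or _b are one class to them, and where a whole thing is asked for, a point or a joint stands for the part that bears it (a point fixed in the world has none). Each returns a list of dicts, best first, with "p" (0 to 1); they miss things now and then, are a little off and sometimes report something else, mostly with a low value. They report only what shows in the picture. A call takes as long as a camera call. They do not tell look-alikes from the thing itself.
- cams.boxes_of(query, camera): "extent" ([left, top, right, bottom] in pixels, round what is visible of it).
- cams.regions_of(query, camera): "mask" (420x560 bool, what is visible of it) and "extent" ([left, top, right, bottom] in pixels, round what is visible of it).
The state is a dict: "time_s": time; "joint_positions": joint angles; "joint_velocities": joint speeds; "tau": joint torques, N m; "eef_pos": TCP position; "orientation": TCP orientation; "contact_force": force on the tool from outside, world axes, zero at the start; "moment": the same for the moment, N m; "finger_gap": opening from 0.0 (shut) to 1.0 (fully open); "finger_force": force on a finger pad.
Only numpy, scipy, OpenCV 4.12 (cv2) and the standard library are available. Lean on these libraries where they do the work, as an engineer would, in place of code of your own. Each camera call takes 0.05 s, during which the arm holds its last target. There are 200 camera calls.

## Working session

There is one attempt and no reset: what is moved stays moved. The work goes in short steps, Python scripts to look and compute and a tool call to move; the robot and the scene stay as the last step left them, time stands still between calls to the robot, and variables do not carry over. Pictures are saved under pics/ and viewed, at most 10 in all, crops included, and the job is handed in when it is done.

Besides the shell and the picture viewer there is one more tool, called after ">>>" as name([rows], argument=value, ...), one row to a line, values as JSON. play_rows: Moves the arm, as the interface text tells. Its arguments: {"type":"object","properties":{"moves":{"type":"array"},"force":{"type":"number"}},"required":["moves"]}

```bash
mkdir -p pics; ls; cat > h.py <<'E'
import numpy as np, cv2
from rig import manip, cams
def cloud(name):
    img,d=cams.snapshot(name); c=cams.get_calibration(name)
    K=np.array(c["intrinsics"]);T=np.array(c["world_from_camera"])
    v,u=np.mgrid[:420,:560]
    P=np.stack([(u-K[0,2])/K[0,0]*d,(v-K[1,2])/K[1,1]*d,d,np.ones_like(d)],-1)@T.T
    P=P[...,:3]; P[d==0]=np.nan
    return img,P
E
python3 - <<'E'
from h import *
s=manip.sense();print({k:np.round(v,3) for k,v in s.items()})
out=[]
for n in ["scene","side"]:
    img,P=cloud(n);np.save(n+"P.npy",P);cv2.imwrite(f"pics/{n}.png",img)
    print(n,np.round(cams.get_calibration(n)["world_from_camera"],3).tolist())
    for q in ["socket","insert","pallet","driver_mid","jar_mid","collar_mid","gate"]:
        for r in cams.regions_of(q,n)[:4]:
            m=r["mask"];X=P[m];print(q,round(float(r["p"]),2),np.round(r["extent"]),np.round(np.nanmedian(X,0),3),"zmax",np.round(np.nanpercentile(X[:,2],97),3))
E
```

```text
pics
{'time_s': np.float64(0.0), 'joint_positions': array([ 1.204,  0.312,  0.014,  1.513, -0.004,  1.319, -0.027]), 'joint_velocities': array([-0.001, -0.   , -0.   , -0.001, -0.001,  0.001, -0.001]), 'tau': array([ 0.0000e+00, -3.7992e+01,  1.4600e-01, -2.3059e+01,  1.2000e-02,
        1.4000e-02,  0.0000e+00]), 'eef_pos': array([ 0.175, -0.521,  0.23 ]), 'orientation': array([-0.001,  0.987,  0.162, -0.   ]), 'contact_force': array([0.408, 0.413, 0.223]), 'moment': array([-0.018, -0.043,  0.001]), 'finger_force': np.float64(0.0), 'finger_gap': np.float64(1.001)}
scene [[-0.797, 0.507, -0.327, 0.749], [0.604, 0.668, -0.436, 0.286], [-0.002, -0.545, -0.838, 0.732], [0.0, 0.0, 0.0, 1.0]]
socket 0.58 [172. 153. 256. 231.] [ 0.565 -0.187  0.017] zmax 0.052
socket 0.58 [267. 124. 344. 194.] [ 0.344 -0.153  0.028] zmax 0.051
insert 0.72 [182. 133. 206. 156.] [ 0.523 -0.361  0.023] zmax 0.036
insert 0.71 [190. 164. 228. 200.] [ 0.557 -0.207  0.076] zmax 0.082
pallet 0.91 [234. 276. 405. 418.] [0.598 0.198 0.01 ] zmax 0.028
driver_mid 0.86 [192. 264. 285. 318.] [0.611 0.015 0.021] zmax 0.0
[... 506 characters left out ...]
8 -0.186  0.017] zmax 0.054
insert 0.92 [276. 157. 298. 182.] [ 0.547 -0.207  0.071] zmax 0.085
insert 0.54 [310. 154. 332. 164.] [ 0.513 -0.363  0.023] zmax 0.039
insert 0.32 [256. 163. 318. 205.] [ 0.53  -0.186  0.017] zmax 0.054
pallet 0.95 [117. 247. 264. 333.] [0.589 0.206 0.013] zmax 0.029
driver_mid 0.96 [204. 222. 253. 247.] [0.591 0.02  0.022] zmax 0.028
jar_mid 0.68 [346. 150. 361. 175.] [ 0.409 -0.366  0.041] zmax 0.063
collar_mid 0.7 [285. 236. 306. 258.] [ 0.439 -0.009  0.021] zmax 0.025
gate 0.72 [321. 193. 389. 241.] [ 0.325 -0.145  0.024] zmax 0.053
gate 0.66 [116. 247. 266. 334.] [0.589 0.206 0.013] zmax 0.029
gate 0.58 [252. 167. 320. 204.] [ 0.53  -0.185  0.016] zmax 0.054
```

```bash
python3 - <<'E'
import cv2
a=cv2.imread("pics/scene.png")
cv2.imwrite("pics/s2.png",cv2.resize(a[100:420,130:430],None,fx=1.87,fy=1.87,interpolation=cv2.INTER_CUBIC)[:600])
E
```

```text
(no output)
```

View pics/s2.png

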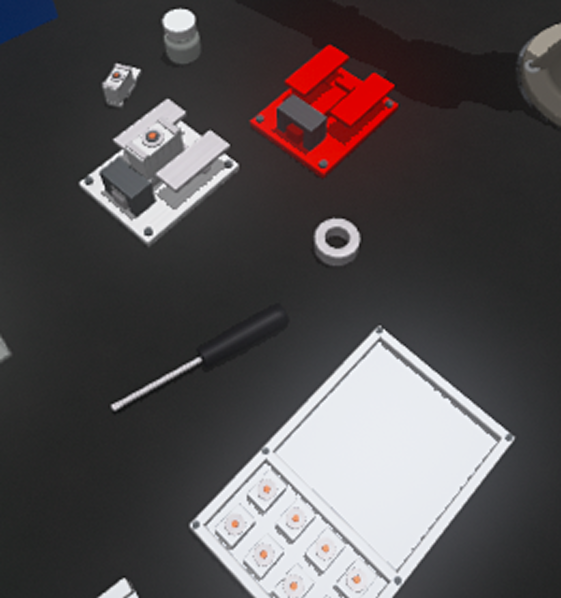

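The scene picture shows the wanted insert at crop (152,140), full (211,175), in the grey socket. The look-alikes are the smaller insert at crop (120,85), full (194,145), and the red socket at crop (325,110), which is empty. The dark gate lies at crop (127,187), so the draw direction is up-right in the picture. The empty bay is at crop (390,455).

Next I fit the socket and pallet geometry from the depth data.

```bash
cat > fit.py <<'E'
from h import *
def rect(X):
    (c,wh,a)=cv2.minAreaRect(X[:,:2].astype(np.float32)*1000); return np.round(c,1),np.round(wh,1),round(a,1)
def near(P,c,r,z0,z1):
    X=P.reshape(-1,3);X=X[~np.isnan(X).any(1)]
    return X[(np.hypot(X[:,0]-c[0],X[:,1]-c[1])<r)&(X[:,2]>z0)&(X[:,2]<z1)]
E
python3 - <<'E'
from fit import *
for n in ["scene","side"]:
    P=np.load(n+"P.npy")
    A=near(P,(.55,-.19),.12,-.02,.12)
    print(n,"bench",np.round(np.median(near(P,(.5,-.08),.04,-.02,.02)[:,2]),4))
    h,e=np.histogram(A[:,2],np.arange(-.004,.1,.002));print(dict(zip(np.round(e[:-1]*1000).astype(int).tolist(),h.tolist())))
    for z0,z1,l in [(.006,.018,"plate"),(.035,.06,"pads+gate"),(.074,.095,"top")]:
        X=near(P,(.55,-.19),.12,z0,z1);print(l,len(X),rect(X),np.round(X.mean(0),4))
    X=near(P,(.58,.2),.25,.016,.026);print("pallet",len(X),rect(X))
E
```

```text
scene bench -0.0006
{-4: 461, -2: 2193, 0: 1271, 2: 148, 4: 37, 6: 48, 8: 176, 10: 641, 12: 376, 14: 68, 16: 37, 18: 18, 20: 10, 22: 29, 24: 14, 26: 6, 28: 25, 30: 13, 32: 15, 34: 20, 36: 19, 38: 16, 40: 32, 42: 44, 44: 86, 46: 343, 48: 503, 50: 263, 52: 83, 54: 21, 56: 26, 58: 17, 60: 12, 62: 20, 64: 16, 66: 14, 68: 22, 70: 19, 72: 17, 74: 34, 76: 89, 78: 109, 80: 85, 82: 24, 84: 3, 86: 0, 88: 0, 90: 0, 92: 0, 94: 0, 96: 0}
plate 1346 (array([ 555.8, -217. ]), array([150.5, 125.3]), 10.3) [ 0.5688 -0.1916  0.0115]
pads+gate 1463 (array([ 550.7, -218.5]), array([131.4, 109.7]), 10.4) [ 0.551  -0.2094  0.0485]
top 344 (array([ 553.1, -217. ]), array([61. , 31.4]), 11.3) [ 0.5545 -0.2152  0.0789]
pallet 4619 (array([620.3, 140.7]), array([407.7, 297.3]), 4.9)
side bench 0.001
{-4: 43, -2: 405, 0: 938, 2: 661, 4: 145, 6: 44, 8: 46, 10: 149, 12: 297, 14: 220, 16: 56, 18: 30, 20: 8, 22: 16, 24: 18, 26: 17, 28: 20, 30: 10, 32: 17, 34: 14, 36: 13, 38: 14, 40: 10, 42: 27, 44: 42, 46: 75, 48: 186, 50: 225, 52: 122, 54: 47, 56: 20, 58: 15, 60: 14, 62: 17, 64: 13, 66: 15, 68: 15, 70: 18, 72: 12, 74: 14, 76: 27, 78: 40, 80: 48, 82: 38, 84: 20, 86: 3, 88: 0, 90: 0, 92: 0, 94: 0, 96: 0}
plate 812 (array([ 554.2, -202.6]), array([228.7, 148.6]), 14.2) [ 0.5356 -0.1904  0.0129]
pads+gate 805 (array([ 546.1, -218.6]), array([131.2, 114.5]), 11.2) [ 0.5383 -0.2062  0.0497]
top 190 (array([ 548.1, -216.7]), array([59.6, 34.7]), 10.5) [ 0.5471 -0.2143  0.0805]
pallet 3077 (array([625.7, 145.2]), array([414.9, 304.4]), 3.6)
```

>>> play_rows([
  [0,0,0.07,0,0,0,0],
  [0,0,0.07,0,0,0,0],
  [0,0,0,30,-19,0,0],
  [0,0,0,30,-19,0,0],
  [0,0,0,30,-19,0,0],
])

```text
time_s: 1.22
eef_pos: [0.2539, -0.4481, 0.2313]
orientation: [0.0, 0.996, 0.091, 0.0]
contact_force: [1.3, -0.0, -0.1]
finger_gap: 1.002
finger_force: 0.0
```

>>> play_rows([
  [0,0,0,30,-19,0,0],
  [0,0,0,30,-19,0,0],
  [0,0,0,30,-19,0,0],
  [0,0,0,30,-19,0,0],
  [0,0,0,30,-19,0,0],
])

```text
time_s: 1.63
eef_pos: [0.3846, -0.3265, 0.2316]
orientation: [0.0, 0.996, 0.092, 0.0]
contact_force: [0.1, -1.0, -0.6]
finger_gap: 0.997
finger_force: 0.0
```

>>> play_rows([
  [0,0,0,30,-19,0,0],
  [0,0,0,30,-19,0,0],
  [0,0,0,30,-19,0,0],
  [0,0,0,30,-19,0,0],
  [0,0,0,0,0,0,0],
])

```text
time_s: 2.05
eef_pos: [0.4936, -0.2218, 0.2314]
orientation: [-0.003, 0.995, 0.099, 0.003]
contact_force: [1.7, 1.1, 0.6]
finger_gap: 1.002
finger_force: 0.0
```

```bash
python3 - <<'E'
from fit import *
s=manip.sense();print(s["eef_pos"],s["orientation"],s["contact_force"])
img,P=cloud("wrist");np.save("w1.npy",P);cv2.imwrite("pics/w1.png",img)
c=cams.get_calibration("wrist");print(np.round(c["world_from_camera"],3).tolist(),c["intrinsics"])
A=near(P,(.55,-.217),.12,-.02,.12)
h,e=np.histogram(A[:,2],np.arange(-.004,.1,.002));print(dict(zip(np.round(e[:-1]*1000).astype(int).tolist(),h.tolist())))
for z0,z1,l in [(.006,.018,"plate"),(.035,.06,"pads+gate"),(.070,.095,"top")]:
    X=near(P,(.55,-.217),.12,z0,z1)
    if len(X)>5:print(l,len(X),rect(X),np.round(np.median(X,0),4))
# pallet from region mask: rim
for n in ["scene","side"]:
    Q=np.load(n+"P.npy");cams.snapshot(n)
    r=cams.regions_of("pallet",n)[0];X=Q[r["mask"]];X=X[~np.isnan(X).any(1)]
    print(n,"pallet",rect(X), r["extent"]); h,e=np.histogram(X[:,2],np.arange(0,.04,.002));print(h)
E
```

```text
[ 0.49361732 -0.22175346  0.23142853] [-0.0028717   0.99506827  0.09910844  0.00289921] [1.69118934 1.07713722 0.57401212]
[[0.193, -0.937, -0.291, 0.566], [-0.981, -0.185, -0.055, -0.211], [-0.002, 0.296, -0.955, 0.375], [0.0, 0.0, 0.0, 1.0]] [[354.99905379   0.         276.929385  ]
 [  0.         354.99905379 212.65651706]
 [  0.           0.           1.        ]]
{-4: 16, -2: 5354, 0: 17745, 2: 1296, 4: 1, 6: 0, 8: 17, 10: 1599, 12: 4806, 14: 326, 16: 149, 18: 12, 20: 2, 22: 27, 24: 79, 26: 7, 28: 0, 30: 0, 32: 0, 34: 30, 36: 57, 38: 9, 40: 29, 42: 25, 44: 34, 46: 187, 48: 4855, 50: 3130, 52: 1555, 54: 25, 56: 0, 58: 0, 60: 0, 62: 0, 64: 0, 66: 0, 68: 0, 70: 0, 72: 0, 74: 5, 76: 289, 78: 980, 80: 950, 82: 511, 84: 86, 86: 0, 88: 0, 90: 0, 92: 0, 94: 0, 96: 0}
plate 6897 (array([ 550.4, -222.4]), array([150.1, 124.2]), 10.2) [ 0.5868 -0.224   0.0126]
pads+gate 9932 (array([ 546.1, -223. ]), array([130.1, 108.2]), 10.3) [ 0.5423 -0.2147  0.0499]
top 2821 (array([ 548.5, -221.8]), array([59.9, 30. ]), 10.8) [ 0.5499 -0.2214  0.0805]
scene pallet (array([593.5, 196.5]), array([280.5, 176.2]), 9.5) [232.4, 273.2, 402.7, 415.6]
[  12    5   31 1169 5134 2819  250  119  113  550 1567  795  683  704
  285   23    0    0    0]
side pallet (array([603.1, 189.9]), array([286.9, 193.4]), 9.1) [116.9, 245.6, 264.1, 335.1]
[  83   88   93  204 1096 2043 1096  336  277  308  674  881  504  371
  261   73   14    0    0]
```

View pics/w1.png

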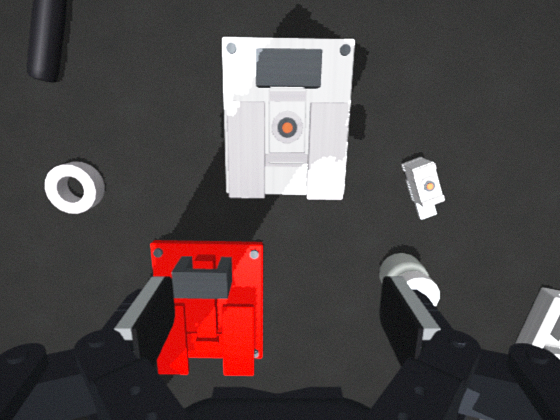

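>>> play_rows([
  [0,0,0,18,0,20,60],
  [0,0,0,18,0,20,100],
  [0,0,0,18,0,20,100],
  [0,0,0,0,0,0,100],
  [0,0,0,0,0,0,100],
])

```text
time_s: 2.72
eef_pos: [0.5391, -0.2219, 0.1699]
orientation: [-0.001, 0.996, 0.092, -0.002]
contact_force: [0.1, -0.9, 0.1]
finger_gap: 0.608
finger_force: 0.0
```

```bash
cat > look.py <<'E'
from fit import *
import sys
s=manip.sense();print(s["eef_pos"].round(4),s["orientation"].round(4),s["finger_gap"].round(3),s["contact_force"].round(2))
c=cams.get_calibration("wrist")
img,P=cloud("wrist");c2=cams.get_calibration("wrist");print("cam drift",np.abs(np.array(c["world_from_camera"])-c2["world_from_camera"]).max())
cv2.imwrite(f"pics/{sys.argv[1]}.png",img)
for z0,z1,l in [(.006,.018,"plate"),(.035,.06,"pads+gate"),(.070,.095,"top")]:
    X=near(P,(.55,-.217),.12 if z0<.06 else .05,z0,z1)
    if len(X)>5:print(l,len(X),rect(X),np.round(np.median(X,0),4))
E
python3 look.py w2
```

```text
Traceback (most recent call last):
  File "look.py", line 3, in <module>
    s=manip.sense();print(s["eef_pos"].round(4),s["orientation"].round(4),s["finger_gap"].round(3),s["contact_force"].round(2))
                                                                          ^^^^^^^^^^^^^^^^^^^^^
AttributeError: 'float' object has no attribute 'round'
```

```bash
sed -i 's/s\["finger_gap"\].round(3)/s["finger_gap"]/' look.py; python3 look.py w2
```

```text
[ 0.5391 -0.2219  0.1699] [-6.000e-04  9.958e-01  9.160e-02 -1.800e-03] 0.6081567052261544 [ 0.11 -0.88  0.11]
cam drift 0.0021678067915822385
plate 8642 (array([ 555. , -218.5]), array([149. , 124.4]), 10.5) [ 0.596  -0.2208  0.0146]
pads+gate 12960 (array([ 549.9, -219.3]), array([130.5, 108.2]), 10.5) [ 0.5488 -0.2105  0.0516]
top 3784 (array([ 552.5, -218. ]), array([60.2, 30.1]), 11.0) [ 0.5559 -0.2175  0.0824]
```

View pics/w2.png

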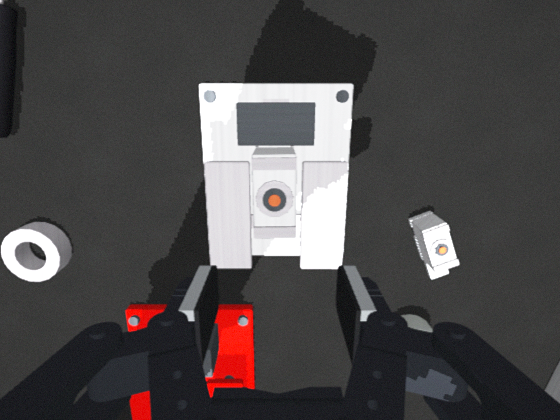

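The wrist view shows the insert at (274,200), between the fingers and aligned with them, with the pads on both sides. I'll measure again with the calibration read before the picture.

```bash
sed -i 's/    img,d=cams.snapshot(name); c=cams.get_calibration(name)/    c=cams.get_calibration(name); img,d=cams.snapshot(name)/' h.py; python3 look.py w3; python3 look.py w4; python3 - <<'E'
from fit import *
# pads only: separate, in socket frame
img,P=cloud("wrist");X=near(P,(.55,-.218),.12,-.01,.1)
a=np.radians(10.5);R=np.array([[np.cos(a),-np.sin(a)],[np.sin(a),np.cos(a)]])
q=(X[:,:2]-[.5525,-.218])@R+[.008,0]
for l,m in [("L",(q[:,1]>.024)&(q[:,1]<.05)&(q[:,0]>-.03)&(q[:,0]<.02)),("R",(q[:,1]<-.024)&(q[:,1]>-.05)&(q[:,0]>-.03)&(q[:,0]<.02)),("gate",(abs(q[:,1])<.02)&(q[:,0]>.045)&(q[:,0]<.066)),("plate",(abs(q[:,1])>.035)&(q[:,0]>.045)&(q[:,0]<.07))]:
    print(l,m.sum(),np.median(X[m][:,2]).round(4))
for n in ["scene","side"]:
    Q=np.load(n+"P.npy");cams.snapshot(n)
    r=cams.regions_of("pallet",n)[0];Y=Q[r["mask"]];Y=Y[~np.isnan(Y).any(1)]
    for lo,hi in [(.005,.015),(.018,.026)]:
        Z=Y[(Y[:,2]>lo)&(Y[:,2]<hi)];print(n,lo,rect(Z),np.median(Z,0).round(3))
E
```

```text
[ 0.5394 -0.2226  0.1713] [ 3.000e-04  9.958e-01  9.120e-02 -7.000e-04] 0.6090390097035228 [-0.01 -0.01 -0.03]
cam drift 0.0016699101635184177
plate 8715 (array([ 554.1, -217.4]), array([149. , 124.2]), 10.5) [ 0.5961 -0.2207  0.013 ]
pads+gate 12750 (array([ 549.4, -218.4]), array([129.7, 108.2]), 10.4) [ 0.5483 -0.2096  0.0501]
top 3705 (array([ 552.1, -217.1]), array([60., 30.]), 11.2) [ 0.5554 -0.2167  0.0809]
[ 0.5398 -0.2229  0.1723] [8.000e-04 9.958e-01 9.100e-02 1.000e-04] 0.6060489247638833 [-0.57  0.32  0.36]
cam drift 0.001045715584178819
plate 8638 (array([ 554.2, -217.4]), array([148.5, 124.3]), 10.4) [ 0.5959 -0.2206  0.0131]
pads+gate 12627 (array([ 549.1, -218.4]), array([130.1, 108.6]), 10.7) [ 0.5481 -0.2096  0.0501]
top 3703 (array([ 551.8, -217.1]), array([60.4, 29.9]), 11.1) [ 0.5551 -0.2167  0.0809]
L 2052 0.0499
R 2056 0.0499
gate 1646 0.0528
plate 5024 0.0017
scene 0.005 (array([601.7, 199.6]), array([261.7, 150.6]), 9.2) [0.576 0.198 0.009]
scene 0.018 (array([597.5, 199. ]), array([270.3, 170.2]), 9.2) [0.637 0.195 0.022]
side 0.005 (array([592.7, 198.6]), array([268.2, 172.5]), 9.4) [0.559 0.2   0.011]
side 0.018 (array([594.1, 198.2]), array([270.8, 173.4]), 9.3) [0.633 0.224 0.022]
```

>>> play_rows([
  [0,0,0,13,-4,10,130],
  [0,0,0,0,0,10,130],
  [0,0,0,0,0,20,130],
  [0,0,0,0,0,20,130],
  [0,0,0,0,0,10,130],
], force=20)

```text
time_s: 3.53
eef_pos: [0.5504, -0.2142, 0.0984]
orientation: [-0.001, 0.996, 0.092, -0.002]
contact_force: [-1.1, 0.2, 0.5]
finger_gap: 0.488
finger_force: 0.0
```

>>> play_rows([
  [0,0,0,0,0,0,130],
  [0,0,0,0,0,0,130],
  [0,0,0,0,0,0,130],
])

```text
time_s: 3.78
eef_pos: [0.5534, -0.215, 0.1024]
orientation: [0.0, 0.996, 0.092, 0.001]
contact_force: [0.5, -0.8, -0.1]
finger_gap: 0.493
finger_force: 0.0
```

```bash
python3 look.py w5
```

```text
[ 0.5534 -0.215   0.1024] [4.000e-04 9.957e-01 9.230e-02 9.000e-04] 0.49279921907982477 [ 0.54 -0.84 -0.1 ]
cam drift 0.0006891062401478409
plate 12242 (array([ 554. , -217.5]), array([149. , 124.1]), 10.6) [ 0.6013 -0.2069  0.013 ]
pads+gate 16046 (array([ 549.4, -218.5]), array([130.7, 108.4]), 10.2) [ 0.5638 -0.208   0.0503]
top 6431 (array([ 552.9, -217. ]), array([58.7, 30.2]), 11.2) [ 0.5567 -0.2164  0.081 ]
```

View pics/w5.png

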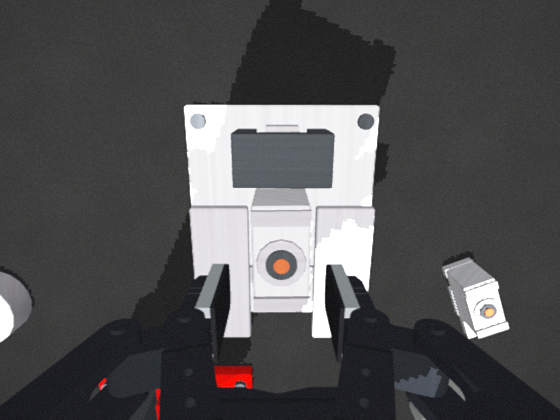

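The insert is at (281,265), centred between the fingertips at (225,270) and (335,270). I go down between its sides and feel for the pads.

>>> play_rows([
  [0,0,0,0,2,10,130],
  [0,0,0,0,0,14,130],
  [0,0,0,0,0,14,130],
  [0,0,0,0,0,0,130],
  [0,0,0,0,0,0,130],
])

```text
time_s: 4.25
eef_pos: [0.5524, -0.2167, 0.0627]
orientation: [-0.0, 0.996, 0.092, -0.001]
contact_force: [-0.7, 0.2, 0.3]
finger_gap: 0.484
finger_force: 0.0
```

>>> play_rows([
  [0,0,0,0,0,2,130],
  [0,0,0,0,0,2,130],
  [0,0,0,0,0,2,130],
  [0,0,0,0,0,0,130],
  [0,0,0,0,0,0,130],
])

```text
time_s: 4.67
eef_pos: [0.5531, -0.2167, 0.0575]
orientation: [0.0, 0.996, 0.092, 0.0]
contact_force: [0.8, 0.1, -0.6]
finger_gap: 0.487
finger_force: 0.0
```

>>> play_rows([
  [0,0,0,0,0,1,144],
  [0,0,0,0,0,1,144],
  [0,0,0,0,0,1,144],
  [0,0,0,0,0,0,144],
  [0,0,0,0,0,0,144],
])

```text
time_s: 5.08
eef_pos: [0.5529, -0.2167, 0.0542]
orientation: [-0.0, 0.996, 0.092, -0.0]
contact_force: [0.2, 0.1, 0.1]
finger_gap: 0.436
finger_force: 0.0
```

>>> play_rows([
  [0,0,0,0,0,1,144],
  [0,0,0,0,0,1,144],
  [0,0,0,0,0,1,144],
  [0,0,0,0,0,0,144],
  [0,0,0,0,0,0,144],
])

```text
time_s: 5.5
eef_pos: [0.5529, -0.2167, 0.0512]
orientation: [-0.0, 0.996, 0.092, -0.0]
contact_force: [0.2, 0.5, -0.6]
finger_gap: 0.434
finger_force: 0.0
```

>>> play_rows([
  [0,0,0,0,0,1,144],
  [0,0,0,0,0,1,144],
  [0,0,0,0,0,0,144],
  [0,0,0,0,0,0,144],
])

```text
time_s: 5.83
eef_pos: [0.5529, -0.2167, 0.0492]
orientation: [-0.0, 0.996, 0.092, -0.0]
contact_force: [0.2, 0.3, 0.5]
finger_gap: 0.436
finger_force: 0.0
```

>>> play_rows([
  [0,0,0,0,0,1,144],
  [0,0,0,0,0,1,144],
  [0,0,0,0,0,0,144],
  [0,0,0,0,0,0,144],
])

```text
time_s: 6.17
eef_pos: [0.5532, -0.2167, 0.0475]
orientation: [0.0, 0.996, 0.092, 0.0]
contact_force: [0.9, 0.1, 1.0]
finger_gap: 0.439
finger_force: 0.6
```

>>> play_rows([
  [0,0,0,0,0,1,144],
  [0,0,0,0,0,1,144],
  [0,0,0,0,0,0,144],
  [0,0,0,0,0,0,144],
])

```text
time_s: 6.5
eef_pos: [0.5532, -0.2167, 0.0456]
orientation: [0.0, 0.996, 0.092, 0.0]
contact_force: [-0.0, 0.0, 3.2]
finger_gap: 0.435
finger_force: 1.7
```

>>> play_rows([
  [0,0,0,0,0,1,144],
  [0,0,0,0,0,0,144],
  [0,0,0,0,0,0,144],
])

```text
time_s: 6.75
eef_pos: [0.5532, -0.2167, 0.0446]
orientation: [0.0, 0.996, 0.092, 0.0]
contact_force: [-0.5, 0.2, 4.0]
finger_gap: 0.432
finger_force: 2.3
```

>>> play_rows([
  [0,0,0,0,0,1,144],
  [0,0,0,0,0,1,144],
  [0,0,0,0,0,1,144],
  [0,0,0,0,0,0,144],
  [0,0,0,0,0,0,144],
])

```text
time_s: 7.17
eef_pos: [0.5532, -0.2167, 0.0421]
orientation: [0.0, 0.996, 0.092, 0.0]
contact_force: [-2.8, 0.2, 8.0]
finger_gap: 0.434
finger_force: 3.8
```

>>> play_rows([
  [0,0,0,0,0,0.5,144],
  [0,0,0,0,0,0.5,144],
  [0,0,0,0,0,0,144],
  [0,0,0,0,0,0,144],
])

```text
time_s: 7.5
eef_pos: [0.5533, -0.2168, 0.0413]
orientation: [0.0, 0.996, 0.092, 0.0]
contact_force: [-1.3, 1.1, 7.6]
finger_gap: 0.437
finger_force: 4.2
```

>>> play_rows([
  [0,0,0,0,0,0,152],
  [0,0,0,0,0,0,158],
  [0,0,0,0,0,0,165],
  [0,0,0,0,0,0,175],
  [0,0,0,0,0,0,190],
], force=25)

```text
time_s: 7.92
eef_pos: [0.5535, -0.2155, 0.0415]
orientation: [-0.001, 0.996, 0.093, 0.0]
contact_force: [-1.6, 3.1, 8.1]
finger_gap: 0.346
finger_force: 28.1
```

>>> play_rows([
  [0,0,0,0,0,0.5,190],
  [0,0,0,0,0,0.5,190],
  [0,0,0,0,0,0,190],
  [0,0,0,0,0,0,190],
])

```text
time_s: 8.25
eef_pos: [0.5535, -0.2155, 0.0415]
orientation: [-0.0, 0.996, 0.093, 0.0]
contact_force: [-4.5, 2.7, 13.4]
finger_gap: 0.352
finger_force: 28.6
```

Now gripped, the extra push goes into the spine instead of the pads. I'll loosen the fingers, press deeper, then grip again.

>>> play_rows([
  [0,0,0,0,0,0,150],
  [0,0,0,0,0,0,150],
  [0,0,0,0,0,0,150],
  [0,0,0,0,0,0,150],
], force=20)

```text
time_s: 8.58
eef_pos: [0.554, -0.217, 0.0408]
orientation: [0.001, 0.996, 0.092, 0.001]
contact_force: [-2.5, 0.7, 9.5]
finger_gap: 0.41
finger_force: 4.6
```

>>> play_rows([
  [0,0,0,0,0,0.5,150],
  [0,0,0,0,0,0,150],
  [0,0,0,0,0,0,150],
  [0,0,0,0,0,0,150],
])

```text
time_s: 8.92
eef_pos: [0.554, -0.217, 0.0404]
orientation: [0.001, 0.996, 0.092, 0.001]
contact_force: [-2.2, 0.7, 9.8]
finger_gap: 0.413
finger_force: 4.9
```

>>> play_rows([
  [0,0,0,0,0,0.5,150],
  [0,0,0,0,0,0,150],
  [0,0,0,0,0,0,150],
])

```text
time_s: 9.17
eef_pos: [0.554, -0.217, 0.04]
orientation: [0.001, 0.996, 0.092, 0.001]
contact_force: [-1.9, 1.0, 10.6]
finger_gap: 0.415
finger_force: 5.2
```

>>> play_rows([
  [0,0,0,0,0,0,157],
  [0,0,0,0,0,0,163],
  [0,0,0,0,0,0,170],
  [0,0,0,0,0,0,185],
  [0,0,0,0,0,0,185],
])

```text
time_s: 9.58
eef_pos: [0.5538, -0.2151, 0.0403]
orientation: [-0.001, 0.996, 0.093, 0.001]
contact_force: [-3.3, 3.1, 12.6]
finger_gap: 0.349
finger_force: 26.3
```

>>> play_rows([
  [0,0,0,-2,0,0,190],
  [0,0,0,-2,0,0,190],
  [0,0,0,0,0,0,190],
])

```text
time_s: 9.83
eef_pos: [0.5535, -0.2152, 0.0407]
orientation: [-0.0, 0.996, 0.093, 0.005]
contact_force: [2.6, 2.1, 6.7]
finger_gap: 0.352
finger_force: 24.0
```

>>> play_rows([
  [0,0,0,0,0,0,190],
  [0,0,0,0,0,0,190],
])

```text
time_s: 10.0
eef_pos: [0.5536, -0.2152, 0.0406]
orientation: [-0.0, 0.996, 0.093, 0.004]
contact_force: [1.5, 3.2, 7.3]
finger_gap: 0.349
finger_force: 24.0
```

>>> play_rows([
  [0,0,0,-2,0,0.5,190],
  [0,0,0,0,0,0,190],
  [0,0,0,0,0,0,190],
])

```text
time_s: 10.25
eef_pos: [0.5533, -0.2152, 0.0407]
orientation: [-0.0, 0.996, 0.093, 0.006]
contact_force: [4.6, 3.3, 8.2]
finger_gap: 0.349
finger_force: 24.0
```

>>> play_rows([
  [0,0,0,-2,0,0,190],
  [0,0,0,-1,0,0,190],
  [0,0,0,0,0,0,190],
  [0,0,0,0,0,0,190],
])

```text
time_s: 10.58
eef_pos: [0.5507, -0.2163, 0.0408]
orientation: [0.0, 0.996, 0.093, 0.007]
contact_force: [6.4, 2.3, 6.7]
finger_gap: 0.349
finger_force: 24.3
```

>>> play_rows([
  [0,0,0,-2,0,0,190],
  [0,0,0,-2,0,0,190],
  [0,0,0,0,0,0,190],
])

```text
time_s: 10.83
eef_pos: [0.5467, -0.2175, 0.0408]
orientation: [0.0, 0.996, 0.093, 0.007]
contact_force: [6.1, 2.2, 7.0]
finger_gap: 0.344
finger_force: 25.1
```

It is sliding at a steady 6 N of drag, so the catch is free. I keep drawing.

>>> play_rows([
  [0,0,0,-3,0,0,190],
  [0,0,0,-3,0,0,190],
  [0,0,0,-3,0,0,190],
  [0,0,0,0,0,0,190],
])

```text
time_s: 11.17
eef_pos: [0.5374, -0.2198, 0.0407]
orientation: [0.001, 0.996, 0.093, 0.006]
contact_force: [4.7, 1.1, 6.8]
finger_gap: 0.354
finger_force: 24.8
```

```bash
python3 - <<'E'
from fit import *
a=np.radians(10.5);R=np.array([[np.cos(a),-np.sin(a)],[np.sin(a),np.cos(a)]])
for n in ["scene","side"]:
    img,P=cloud(n);X=near(P,(.54,-.22),.07,.074,.09)
    r=cams.regions_of("insert",n)
    for k in r[:2]:
        Y=P[k["mask"]];Y=Y[~np.isnan(Y).any(1)];Y=Y[Y[:,2]>.074]
        if len(Y)>10: print(n,rect(Y),((Y[:,:2].mean(0)-[.5525,-.2172])@R+[.008,0]).round(4),len(Y))
    cv2.imwrite(f"pics/{n}_b.png",img)
E
```

```text
scene (array([ 553.9, -216.6]), array([23.4, 31.9]), 10.5) [0.011  0.0017] 132
side (array([ 524.6, -209.9]), array([65.5, 36.1]), 39.9) [-0.0273  0.0044] 82
```

```bash
python3 look.py w6; python3 - <<'E'
import cv2
a=cv2.imread("pics/w6.png");b=cv2.imread("pics/side_b.png");c=cv2.imread("pics/scene_b.png")
cv2.imwrite("pics/m6.png",cv2.hconcat([a[100:400,140:420],cv2.resize(b[130:230,240:330],(270,300)),cv2.resize(c[110:240,160:260],(230,300))]))
E
```

```text
[ 0.5375 -0.2198  0.0407] [9.000e-04 9.957e-01 9.290e-02 6.100e-03] 0.3467924648270226 [5.09 2.   8.25]
cam drift 2.1715412105105525e-05
plate 21580 (array([ 581. , -212.4]), array([ 94.9, 124.3]), 10.2) [ 0.6028 -0.2045  0.0131]
pads+gate 31583 (array([ 549.1, -218.5]), array([130.6, 107.8]), 10.6) [ 0.5702 -0.2111  0.0428]
top 17774 (array([ 539.3, -219.2]), array([52.4, 97.3]), 10.5) [ 0.545  -0.2183  0.0818]
```

View pics/m6.png

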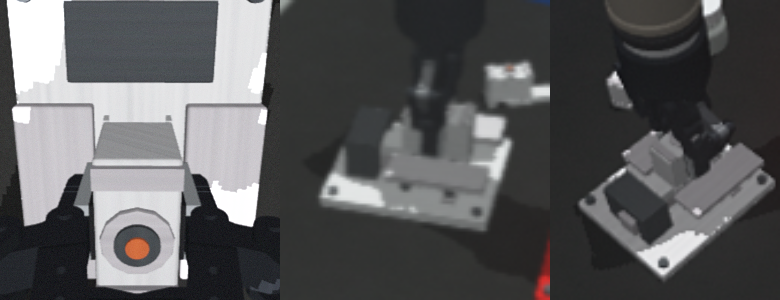

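The wrist crop shows the disc at (137,248) still between the fingers. I'll check the insert's rear edge numerically in the socket frame.

```bash
cat > rear.py <<'E'
from fit import *
a=np.radians(10.5);R=np.array([[np.cos(a),-np.sin(a)],[np.sin(a),np.cos(a)]])
img,P=cloud("wrist");X=near(P,(.54,-.22),.12,.03,.09)
q=(X[:,:2]-[.5525,-.2172])@R+[.008,0]
m=(abs(q[:,1])<.011)&(X[:,2]>.076)
print("block rear x",np.percentile(q[m][:,0],[1,99]).round(4),"home .038")
for s,l in [(1,"L"),(-1,"R")]:
    m=(s*q[:,1]>.036)&(s*q[:,1]<.05)&(q[:,0]>.0)&(q[:,0]<.025)&(X[:,2]<.06);print(l,np.median(X[m][:,2]).round(4),m.sum())
E
python3 rear.py
```

```text
block rear x [-0.0303  0.0203] home .038
L 0.0421 1753
R 0.0421 1757
```

The rear edge is drawn about 17 mm and the pads are about 7.8 mm down. I keep going to about 42 mm.

>>> play_rows([
  [0,0,0,-3,0,0,190],
  [0,0,0,-3,0,0,190],
  [0,0,0,-3,0,0,190],
  [0,0,0,-3,0,0,190],
  [0,0,0,0,0,0,190],
])

```text
time_s: 11.88
eef_pos: [0.5257, -0.2224, 0.0407]
orientation: [0.001, 0.996, 0.093, 0.006]
contact_force: [5.5, 2.3, 7.3]
finger_gap: 0.353
finger_force: 24.8
```

>>> play_rows([
  [0,0,0,-3,0,0,190],
  [0,0,0,-3,0,0,190],
  [0,0,0,-3,0,0,190],
  [0,0,0,-3,0,0,190],
  [0,0,0,0,0,0,190],
])

```text
time_s: 12.3
eef_pos: [0.5139, -0.2248, 0.0407]
orientation: [0.001, 0.996, 0.093, 0.006]
contact_force: [5.7, 1.1, 7.8]
finger_gap: 0.348
finger_force: 24.9
```

```bash
python3 rear.py
```

```text
block rear x [-0.0543 -0.0038] home .038
L 0.0423 2038
R 0.0423 2021
```

>>> play_rows([
  [0,0,0,0,0,0,200],
  [0,0,0,0,0,0,200],
  [0,0,0,0,0,-5,200],
  [0,0,0,0,0,-10,200],
  [0,0,0,0,0,-10,200],
], force=45)

```text
time_s: 12.77
eef_pos: [0.5059, -0.2246, 0.062]
orientation: [-0.001, 0.996, 0.092, -0.002]
contact_force: [-0.9, 0.2, -2.1]
finger_gap: 0.347
finger_force: 48.9
```

>>> play_rows([
  [0,0,0,0,0,-20,200],
  [0,0,0,0,0,-20,200],
  [0,0,0,0,0,-20,200],
  [0,0,0,0,0,-20,200],
  [0,0,0,0,0,0,200],
])

```text
time_s: 13.18
eef_pos: [0.5092, -0.2262, 0.1463]
orientation: [0.002, 0.996, 0.092, 0.002]
contact_force: [1.5, 0.1, -1.2]
finger_gap: 0.346
finger_force: 48.9
```

>>> play_rows([
  [0,0,0,8,-28,0,200],
  [0,0,0,8,-28,0,200],
  [0,0,0,8,-28,0,200],
  [0,0,0,8,-28,0,200],
  [0,0,0,8,-28,0,200],
])

```text
time_s: 13.6
eef_pos: [0.5193, -0.0791, 0.1408]
orientation: [-0.0, 0.996, 0.092, -0.002]
contact_force: [0.9, 1.4, -2.5]
finger_gap: 0.343
finger_force: 48.9
```

>>> play_rows([
  [0,0,0,8,-28,0,200],
  [0,0,0,8,-28,0,200],
  [0,0,0,8,-28,0,200],
  [0,0,0,8,-28,0,200],
  [0,0,0,8,-28,0,200],
])

```text
time_s: 14.02
eef_pos: [0.533, 0.0654, 0.1407]
orientation: [0.0, 0.996, 0.092, -0.002]
contact_force: [0.0, -0.1, -1.8]
finger_gap: 0.342
finger_force: 48.9
```

>>> play_rows([
  [0,0,0,8,-28,0,200],
  [0,0,0,8,-28,0,200],
  [0,0,0,8,-28,0,200],
  [0,0,0,8,-28,0,200],
  [0,0,0,0,0,0,200],
])

```text
time_s: 14.43
eef_pos: [0.5428, 0.1898, 0.141]
orientation: [-0.003, 0.995, 0.097, -0.002]
contact_force: [-1.0, 2.2, -1.5]
finger_gap: 0.345
finger_force: 48.9
```

>>> play_rows([
  [0,0,0,0,0,0,200],
  [0,0,0,0,0,0,200],
  [0,0,0,0,0,0,200],
])

```text
time_s: 14.68
eef_pos: [0.5454, 0.1783, 0.1415]
orientation: [0.001, 0.996, 0.091, -0.001]
contact_force: [-0.9, -0.3, -2.7]
finger_gap: 0.345
finger_force: 48.9
```

```bash
python3 - <<'E'
from fit import *
s=manip.sense();print(s["eef_pos"],s["orientation"])
img,P=cloud("wrist");cv2.imwrite("pics/w7.png",img)
X=near(P,(.6,.2),.2,.016,.026);print("rim",rect(X))
X=near(P,(.56,.19),.06,-.01,.02);print("floor",np.median(X,0),len(X))
E
```

```text
[0.54536815 0.17828103 0.14147803] [ 0.00117131  0.99584287  0.0910718  -0.0012418 ]
rim (array([583.1, 139.5]), array([222.1, 285.9]), 9.6)
floor [0.57390223 0.20817449 0.01105567] 11367
```

View pics/w7.png

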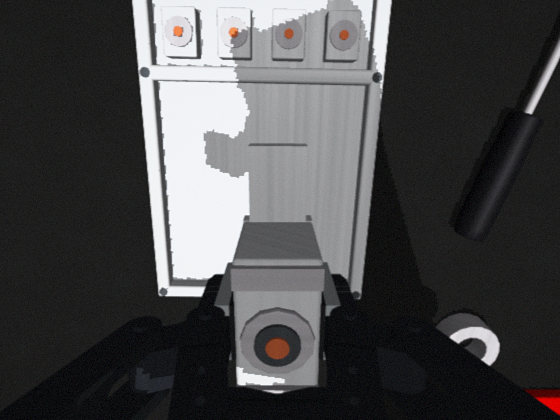

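The insert is held upright over the bay. The bay's rim corners are at (145,72), (377,77), (163,292) and (358,295), so I'll place by these.

```bash
python3 - <<'E'
from h import *
s=manip.sense();c=cams.get_calibration("wrist");K=np.array(c["intrinsics"]);T=np.array(c["world_from_camera"])
W=[]
for u,v in [(145,72),(377,77),(163,292),(358,295)]:
    d=T[:3,:3]@np.linalg.solve(K,[u,v,1]);W.append(T[:3,3]+d*(.022-T[2,3])/d[2])
W=np.array(W);print(W.round(4),W.mean(0).round(4),s["eef_pos"])
E
```

```text
[[0.6234 0.285  0.022 ]
 [0.6494 0.1264 0.022 ]
 [0.4541 0.258  0.022 ]
 [0.4806 0.0969 0.022 ]] [0.5519 0.1916 0.022 ] [0.54561625 0.17831019 0.14183733]
```

>>> play_rows([
  [0,0,0,5,-6,20,200],
  [0,0,0,2,-6,20,200],
  [0,0,0,0,0,25,200],
  [0,0,0,0,0,20,200],
  [0,0,0,0,0,15,200],
])

```text
time_s: 15.15
eef_pos: [0.5495, 0.1915, 0.0405]
orientation: [0.001, 0.996, 0.091, -0.002]
contact_force: [-0.2, -0.6, -1.9]
finger_gap: 0.345
finger_force: 48.9
```

>>> play_rows([
  [0,0,0,0,0,5,200],
  [0,0,0,0,0,0,200],
  [0,0,0,0,0,0,200],
  [0,0,0,0,0,0,200],
  [0,0,0,0,0,0,200],
])

```text
time_s: 15.57
eef_pos: [0.5517, 0.1941, 0.0393]
orientation: [-0.0, 0.996, 0.092, 0.002]
contact_force: [0.0, -0.5, -1.3]
finger_gap: 0.346
finger_force: 48.9
```

>>> play_rows([
  [0,0,0,0,0,6,200],
  [0,0,0,0,0,5,200],
  [0,0,0,0,0,4,200],
  [0,0,0,0,0,0,200],
  [0,0,0,0,0,0,200],
])

```text
time_s: 15.98
eef_pos: [0.55, 0.1937, 0.0222]
orientation: [0.0, 0.996, 0.092, -0.001]
contact_force: [0.1, -0.3, -3.0]
finger_gap: 0.342
finger_force: 48.9
```

>>> play_rows([
  [0,0,0,0,0,1,200],
  [0,0,0,0,0,1,200],
  [0,0,0,0,0,0,200],
  [0,0,0,0,0,0,200],
  [0,0,0,0,0,0,200],
])

```text
time_s: 16.4
eef_pos: [0.5506, 0.1939, 0.0209]
orientation: [-0.0, 0.996, 0.092, 0.0]
contact_force: [-0.6, 0.4, -1.5]
finger_gap: 0.342
finger_force: 48.9
```

>>> play_rows([
  [0,0,0,0,0,0.5,200],
  [0,0,0,0,0,0.5,200],
  [0,0,0,0,0,0,200],
  [0,0,0,0,0,0,200],
])

```text
time_s: 16.73
eef_pos: [0.5507, 0.1939, 0.0204]
orientation: [0.0, 0.996, 0.092, 0.0]
contact_force: [-1.6, -0.9, 4.2]
finger_gap: 0.345
finger_force: 49.4
```

Contact with the floor is felt at the expected height. I release and rise.

>>> play_rows([
  [0,0,0,0,0,0,155],
  [0,0,0,0,0,0,140],
  [0,0,0,0,0,0,110],
  [0,0,0,0,0,0,90],
  [0,0,0,0,0,0,90],
], force=20)

```text
time_s: 17.15
eef_pos: [0.5505, 0.1939, 0.0197]
orientation: [-0.0, 0.996, 0.092, 0.0]
contact_force: [-0.8, -0.5, 0.2]
finger_gap: 0.644
finger_force: 0.0
```

>>> play_rows([
  [0,0,0,0,0,-10,90],
  [0,0,0,0,0,-25,90],
  [0,0,0,0,0,-30,90],
  [0,0,0,0,0,-30,90],
  [0,0,0,-10,0,-30,90],
])

```text
time_s: 17.57
eef_pos: [0.5421, 0.1921, 0.1469]
orientation: [-0.0, 0.996, 0.092, 0.001]
contact_force: [-0.2, 0.1, -0.1]
finger_gap: 0.647
finger_force: 0.0
```

>>> play_rows([
  [0,0,0,-30,0,-20,90],
  [0,0,0,-30,0,0,90],
  [0,0,0,0,0,0,90],
  [0,0,0,0,0,0,90],
  [0,0,0,0,0,0,90],
])

```text
time_s: 17.98
eef_pos: [0.4823, 0.1809, 0.1655]
orientation: [0.0, 0.996, 0.092, 0.001]
contact_force: [1.2, -0.4, 0.2]
finger_gap: 0.649
finger_force: 0.0
```

```bash
python3 - <<'E'
from fit import *
img,P=cloud("wrist");cv2.imwrite("pics/w8.png",img)
X=near(P,(.552,.192),.06,.052,.075);print("top",rect(X))
m=np.hypot(X[:,0]-X[:,0].mean(),X[:,1]-X[:,1].mean())>.016;Y=X[m]
A=np.c_[Y[:,:2]-Y[:,:2].mean(0),np.ones(len(Y))];print("plane",np.linalg.lstsq(A,Y[:,2],rcond=None)[0])
print("floor",np.median(near(P,(.55,.2),.05,0,.02)[:,2]))
for n in ["scene"]:
    cams.snapshot(n);Q=np.load(n+"P.npy")
    for q in ["driver_mid","jar_mid","collar_mid"]: print(q,[np.round(b["extent"]) for b in cams.boxes_of(q,n)[:1]])
E
```

```text
top (array([548.6, 193.8]), array([59.4, 30. ]), 10.5)
plane [ 0.00299843 -0.00267372  0.06026533]
floor 0.011083761874468467
driver_mid [array([190., 264., 285., 320.])]
jar_mid [array([219., 106., 235., 135.])]
collar_mid [array([297., 220., 323., 241.])]
```

View pics/w8.png

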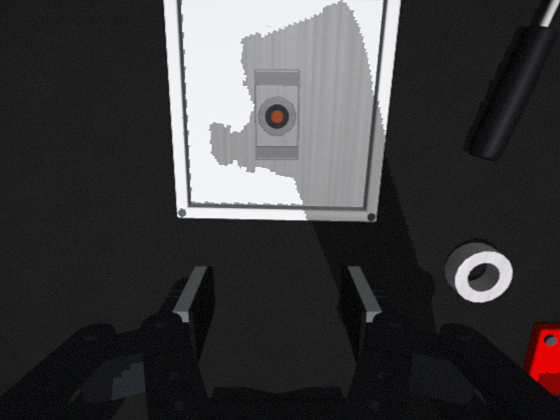

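The insert stands flat (tilt about 0.004 rad) in the middle of the bay at (277,115), and the gripper is clear. The bystanders have not moved.

```bash
python3 -c "
from rig import manip
print(manip.sign_off())"
```

```text
the job is handed in; nothing more can be done
None
```

The insert was unclipped and drawn about 42 mm with the pads held down, then set flat and upright, released, in the pallet's empty bay; the job was handed in at about 18 s, with no verdict returned.

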